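Close up the lamp base and offer up its foot plate

ROBOT

A 6-joint arm with a two-finger parallel gripper is mounted at the origin on the work surface. World frame = base frame: x ahead of the robot, y to its left, z up, the work surface at z = 0. Lengths are in mm, angles in degrees, forces in N, time in s.
With the tool pointing down it reaches from about 300 to 850 mm from the base axis. Payload 4.2 kg.
Tool frame: the origin (TCP) lies midway between the tips of the shut fingers; the grasp point (between the pads) lies 19 mm behind it (env.grasp_offset is the distance from the TCP to the grasp point, in mm); z points along the fingers, y is the line along which they close (so a half turn about z gives the same grasp; the last joint's range is limited). The gripper opens to 91 mm and grips with 3 to 60 N. Pads are 32 mm wide; open, the fingers measure 118 mm over their backs; the gripper's body (76 mm by 178 mm) begins 60 mm behind the grasp point.
Start: joints at [67.494, 18.312, 89.639, -0, 72.044, -1.146], TCP at [209.432, 535.52, 213.976] pointing down, gripper open.
Joint ranges: [-177.97, 177.97], [-48.28, 115.42], [12.27, 149.76], [-77.06, 257.06], [2.81, 150.46], [-146.56, 146.56]. Speed limits (degrees/s): [147.25, 147.25, 180, 180, 180, 180].

INTERFACE

Orientations are given as [roll, pitch, yaw] about the fixed x, y, z axes, in that order (R = Rz(yaw) Ry(pitch) Rx(roll)).
In Python, from workcell import env, optics gives the robot as it stands. The module is installed in compiled form; this text tells all that it offers.
- The arm moves only by the tool send_rows, never from a script. Its argument "targets" is a list that holds one entry, the list of rows, each a list of 7 numbers: the turn, a rotation vector about the world's x, y, z scaled (see below), then the shift along the world's x, y, z scaled (see below), then the closure, from -1 (fully open) to 1 (shut). In form: [[[rx, ry, rz, x, y, z, gripper], ...]]. A call has 1 to 12 rows; each row shifts and turns the commanded pose from where the row before left it; what a row does not reach is not made up. The controller multiplies each number of a shift by 0.2 m and each number of a turn by pi/2 rad. A row lasts 1/10 s, in which the tool goes at most 50 mm and 8.59 degrees, less where a joint would pass 70% of its speed; a pose out of reach is approached as far as the arm can. A call with a number of a shift or a turn outside -1 to 1 is refused whole. A call with a gripper value outside its range is refused whole. The fingers move at their own pace and stop on an object; "grip_force" is the grip in N (left out, the last holds). Time passes only in rows, so rows that do not move let the fingers close. It gives the time, the measured TCP pose, the force, the opening and the grip force at its end, in the units of the state.
- env.state(): the state, without advancing time (a new reading comes with each control period).
- optics.grab_frame(name): name is "scene" or "top" or "wrist"; returns (picture, depth): 384x512x3 uint8, red, green, blue; 384x512 float32, mm along the optical axis (not along the pixel's ray), 0 where there is no reading.
- optics.camera_info(name): a dict with "camera_matrix" (3x3 intrinsics, pixels), "R" (3x3) and "t" (3): a world point X has camera coordinates R X + t; the wrist camera has in their place "mount" (4x4, takes a point from camera to tool coordinates, whose origin is the TCP and whose axes are the flange's). Camera axes: x right, y down, z forward; pixel columns grow to the right and rows downward; lengths in mm; the calibration is good to about 2 mm. A picture is of the moment at which its call begins: read the wrist's pose just before it. camera_info takes no time and is no camera call.
- env.job_done(): hands the job in; it is judged then, once.
Trained networks look in the newest picture that a camera, given by its name, has taken for a name from the list of things; names that differ only in an ending like _2 or _b are one class to them, and where a whole thing is asked for, a point or a joint stands for the part that bears it (a point fixed in the world has none). Each returns a list of dicts, best first, with "conf" (0 to 1); they miss things now and then, are a little off and sometimes report something else, mostly with a low value. They report only what shows in the picture. A call takes as long as a camera call. They do not tell look-alikes from the thing itself.
- optics.silhouettes(camera, name): "mask" (384x512 bool, what is visible of it) and "at" ([column, row] in pixels, amid what is visible of it).
- optics.place_of(camera, name): "at" ([column, row] in pixels: a listed point, or the origin of a listed thing).
The state is a dict: "time_s": time; "qpos": joint angles; "qvel": joint speeds; "effort": joint torques, N m; "ee_pos": TCP position; "ee_rot": TCP orientation; "force": force on the tool from outside, world axes, zero at the start; "torque": the same for the moment, N m; "gripper_width": finger opening in mm; "gripper_force": force on a finger pad.
Only numpy, scipy, OpenCV 4.12 (cv2) and the standard library are available. Lean on these libraries where they do the work, as an engineer would, in place of code of your own. Each camera call takes 0.05 s, during which the arm holds its last target. There are 200 camera calls.

TASK

Close up the desk lamp base: first slide the battery cover fully home over the cells, then pick up the rectangular foot plate by its square wooden post and hold it level about a centimetre above the open wiring bay, not touching the base, with its four holes centred over the four threaded holes (wide-spaced pair over wide-spaced pair), ready for a mate to drive the screws. Finish while still holding the plate there, with nothing put down or let go, and leave the other things on the bench where they are.

Things in the scene. Friction and masses are not known exactly. Their poses are not given: they have to be found in the camera images.
- lamp_base: Plywood base fixed to the bench, 130 (x) x 220 (y) x 50 mm, on the robot's left or right. Origin: centre of underside, z up; x points away from the robot within 0.35 rad. -y half: battery compartment with slide cover (rails to 60 mm above the bench). +y half: open wiring bay, centre at (0, 56) mm, whose rim and four threaded posts end 50 mm above the bench.
- battery_cover (a joint): Opening of the black slide cover of the battery compartment, in m: 0 is fully home (end stop), 0.07 fully open. It opens along the base's -x axis and closes along +x; it slides with 1.5 N of friction and stays where it is left. The cover is 106 (x) x 96 (y) x 5 mm, top face 56 mm above the bench.
- cover_grip (a point): Top centre of the upright finger tab on the slide cover. The tab is 12 mm thick along the base's x, 44 mm long along the base's y and rises 20 mm above the cover's top face (76 mm above the bench); it moves with the cover and there is free room around and above it.
- foot_plate: Loose flat plywood plate, about 0.22 kg, 106 (x) x 98 (y) x 5 mm, with a 40 mm wide tongue 16 mm out at its +x edge (narrow hole pair's end). Square wooden post 28 x 28 mm at its centre, sides along x and y, top 65 mm above the underside. Origin: centre of underside, z up. Yaw within 1 rad at the start. Fits one way: its x along the base's x, origin over the bay centre.
- screwdriver: Bystander: screwdriver with blue handle, 180 mm long, lying on the bench between base and plate, along x. Origin in the middle of its underside.
- pliers: Bystander: pliers with yellow handles, 140 mm long, lying on the right. Origin near the middle, underside.
- screw_tray: Bystander: black tray of screws, 50 x 90 x 22 mm, standing behind the lamp base. Origin at the centre of its underside.
- round_plate: Bystander: foot plate of another lamp, a round disc of 110 mm diameter with a round wooden post, 60 mm tall, far side of the bench. Origin at the centre of its underside.
- solder_spool: Bystander: white spool of 60 mm diameter, 46 mm tall, on the right. Origin at the centre of its underside.
- multimeter: Bystander: black handheld meter, 150 x 80 x 36 mm, lying on the left. Origin at the centre of its underside.
- glue_stick: Bystander: white upright glue stick, 28 mm diameter, 95 mm tall, far side of the bench. Origin at the centre of its underside.
- hole0 (a point): Centre, at the plate's underside, of the 12 mm through hole of the wide-spaced pair on the +y side of the foot plate, at (-42, 38, 0) mm in its frame.
- thread0 (a point): Centre of the mouth of the 6 mm threaded hole of the wide-spaced pair on the +y side of the wiring bay, at (-42, 94, 50) mm in the base's frame; hole0 belongs over it.
- hole1 (a point): Centre, at the plate's underside, of the 12 mm through hole of the wide-spaced pair on the -y side of the foot plate, at (-42, -38, 0) mm in its frame.
- thread1 (a point): Centre of the mouth of the 6 mm threaded hole of the wide-spaced pair on the -y side of the wiring bay, at (-42, 18, 50) mm in the base's frame; hole1 belongs over it.
- hole2 (a point): Centre, at the plate's underside, of the 12 mm through hole of the narrow-spaced pair on the +y side of the foot plate, at (42, 22, 0) mm in its frame.
- thread2 (a point): Centre of the mouth of the 6 mm threaded hole of the narrow-spaced pair on the +y side of the wiring bay, at (42, 78, 50) mm in the base's frame; hole2 belongs over it.
- hole3 (a point): Centre, at the plate's underside, of the 12 mm through hole of the narrow-spaced pair on the -y side of the foot plate, at (42, -22, 0) mm in its frame.
- thread3 (a point): Centre of the mouth of the 6 mm threaded hole of the narrow-spaced pair on the -y side of the wiring bay, at (42, 34, 50) mm in the base's frame; hole3 belongs over it.
Things that resemble listed ones, but are neither listed nor needed, are in the scene too. Leave any purple or yellow look-alike of the foot_plate alone.

How it is judged:
By the outcome, as a careful person would: the job done as asked, in the order asked, and still so for the second after the job is handed in, while the arm keeps its last pose, push and grip.
It also fails if it takes over 56 s, if anything falls off the work surface, if the arm or the gripper's body presses on something with over 40 N, if the wrist force passes 120 N, or if a joint passes its speed limit or range.

## Working session

There is one attempt and no reset: what is moved stays moved. The work goes in short steps, Python scripts to look and compute and a tool call to move; the robot and the scene stay as the last step left them, time stands still between calls to the robot, and variables do not carry over. Pictures are saved under pics/ and viewed, at most 10 in all, crops included, and the job is handed in when it is done.

Besides the shell and the picture viewer there is one more tool, called after "Emit:" as name(argument=value, ...), one argument or row to a line, values as JSON. send_rows: Moves the arm, as the interface text tells. Its arguments: {"type":"object","properties":{"targets":{"type":"array"},"grip_force":{"type":"number"}},"required":["targets"]}

```bash
mkdir -p pics; cat > h.py <<'E'
import numpy as np, cv2
from scipy.spatial.transform import Rotation as Ro
from workcell import env, optics
def cam(name, st=None):
    c=optics.camera_info(name); K=np.array(c["camera_matrix"])
    if "R" in c: return K,np.array(c["R"]),np.array(c["t"])
    M=np.array(c["mount"]); T=np.eye(4); T[:3,:3]=Ro.from_euler('xyz',st["ee_rot"],degrees=True).as_matrix(); T[:3,3]=st["ee_pos"]
    W=np.linalg.inv(T@M); return K,W[:3,:3],W[:3,3]
def onz(C,uv,z):
    K,R,t=C; d=R.T@np.linalg.inv(K)@np.array([uv[0],uv[1],1.]); o=-R.T@t
    return o+d*(z-o[2])/d[2]
def cloud(C,D):
    K,R,t=C; v,u=np.mgrid[:D.shape[0],:D.shape[1]]
    P=np.stack([(u-K[0,2])/K[0,0]*D,(v-K[1,2])/K[1,1]*D,D],-1)
    return (P-t)@R
def save(n,im): cv2.imwrite(f"pics/{n}.png",im[...,::-1])
E
python3 - <<'E'
from h import *
st=env.state(); print({k:np.round(v,2).tolist() for k,v in st.items()})
out=[]
for n in("top","scene"):
    im,D=optics.grab_frame(n); out.append(im); C=cam(n); np.save(n+"_D",D);np.save(n+"_I",im)
    for k,z in [("lamp_base",0),("foot_plate",0),("cover_grip",76),("thread0",50),("thread1",50),("thread2",50),("thread3",50),("hole0",0),("hole1",0),("hole2",0),("hole3",0),("screwdriver",0)]:
        for r in optics.place_of(n,k)[:3]: print(n,k,round(r["conf"],2),np.round(r["at"]),onz(C,r["at"],z).round())
save("a",cv2.resize(np.vstack(out),(400,600)) if 0 else out[0]); save("b",out[1])
E
```

```text
{'time_s': 0.0, 'qpos': [67.49, 18.35, 89.71, 0.0, 72.04, -1.15], 'qvel': [0.01, -0.02, 0.01, -0.03, 0.04, 0.02], 'effort': [-0.0, -41.25, -23.2, 0.07, 0.05, -0.0], 'ee_pos': [209.25, 535.03, 213.11], 'ee_rot': [-179.9, -0.0, 158.64], 'force': [-0.61, -0.37, -0.12], 'torque': [-0.03, -0.0, -0.03], 'gripper_force': 0.0, 'gripper_width': 91.25}
top lamp_base 0.92 [180. 190.] [523. 225.   0.]
top foot_plate 0.88 [380. 255.] [ 267. -378.    0.]
top foot_plate 0.86 [314. 162.] [ 579. -210.    0.]
top foot_plate 0.63 [302. 217.] [ 404. -151.    0.]
top cover_grip 0.62 [196. 195.] [489. 164.  76.]
top thread0 0.92 [174. 195.] [497. 237.  50.]
top thread0 0.72 [151. 211.] [456. 306.  50.]
top thread0 0.68 [147. 180.] [550. 316.  50.]
top thread1 0.92 [174. 195.] [497. 237.  50.]
top thread1 0.72 [151. 211.] [456. 306.  50.]
top thread1 0.68 [147. 180.] [550. 316.  50.]
top thread2 0.92 [174. 195.] [497. 237.  50.]
top thread2 0.72 [151. 211.] [456. 306.  50.]
top thread2 0.68 [147. 180.] [550. 316.  50.]
top thread3 0.92 [174. 195.] [497. 237.  50.]
top thread3 0.72 [151. 211.] [456. 306.  5
[... 1591 characters left out ...]
. 266.  50.]
scene thread3 0.82 [365. 204.] [541. 311.  50.]
scene hole0 0.97 [134. 149.] [ 272. -422.    0.]
scene hole0 0.96 [153. 142.] [ 234. -363.    0.]
scene hole0 0.79 [201. 190.] [ 453. -175.    0.]
scene hole1 0.97 [134. 149.] [ 272. -422.    0.]
scene hole1 0.96 [153. 142.] [ 234. -363.    0.]
scene hole1 0.79 [201. 190.] [ 453. -175.    0.]
scene hole2 0.97 [134. 149.] [ 272. -422.    0.]
scene hole2 0.96 [153. 142.] [ 234. -363.    0.]
scene hole2 0.79 [201. 190.] [ 453. -175.    0.]
scene hole3 0.97 [134. 149.] [ 272. -422.    0.]
scene hole3 0.96 [153. 142.] [ 234. -363.    0.]
scene hole3 0.79 [201. 190.] [ 453. -175.    0.]
scene screwdriver 0.77 [255. 214.] [545.  -4.   0.]
```

View pics/a.png

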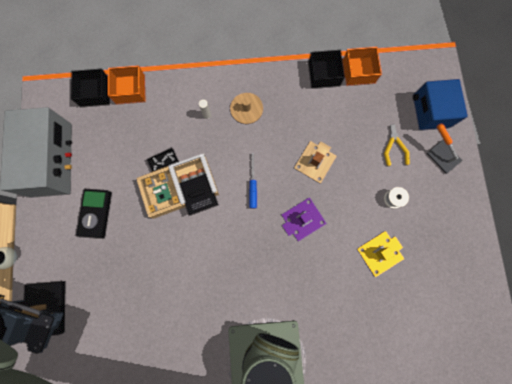

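View pics/b.png

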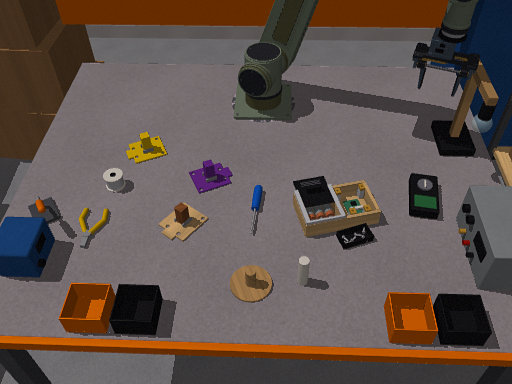

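The top view has the base at about (180,190) px, with the cover on its right half partly open. The plywood plate is at (316,160); the purple and yellow plates are the look-alikes. I'll go over the base for a closer look.

Emit:
send_rows(
  targets=[
    [[0,0,-0.058,0.135,-0.167,0.044,-1],[0,0,-0.058,0.135,-0.167,0.044,-1],[0,0,-0.058,0.135,-0.167,0.044,-1],[0,0,-0.058,0.135,-0.167,0.044,-1],[0,0,-0.058,0.135,-0.167,0.044,-1],[0,0,-0.058,0.135,-0.167,0.044,-1],[0,0,-0.058,0.135,-0.167,0.044,-1],[0,0,-0.058,0.135,-0.167,0.044,-1],[0,0,-0.058,0.135,-0.167,0.044,-1],[0,0,-0.058,0.135,-0.167,0.044,-1],[0,0,0,0,0,0,-1],[0,0,0,0,0,0,-1]],
  ],
)

```text
time_s: 2.5
ee_pos: [479.6, 201.1, 301.9]
ee_rot: [-180.0, -0.0, 106.4]
force: [-0.3, 0.8, 0.0]
gripper_width: 91.5
gripper_force: 0.0
```

```bash
cat >> h.py <<'E'
def wrist(n=None):
    st=env.state(); im,D=optics.grab_frame("wrist")
    if n: save(n,im)
    return st,im,D,cam("wrist",st)
E
python3 - <<'E'
from h import *
st,im,D,C=wrist("w1"); print(st["ee_pos"].__repr__(),st["ee_rot"],np.round(optics.camera_info("wrist")["mount"],2))
for k,z in [("cover_grip",76),("thread0",50)]:
    for r in optics.place_of("wrist",k)[:5]: print(k,round(r["conf"],2),np.round(r["at"]),onz(C,r["at"],z).round(1))
P=cloud(C,D)
np.savez("w1.npz",P=P,I=im)
m=(P[...,2]>45)&(P[...,2]<100)&(D>0)&(np.hypot(P[...,0]-523,P[...,1]-225)<180)
r=cv2.minAreaRect(P[m][:,:2].astype(np.float32)); print(r)
t=(P[...,2]>70)&(P[...,2]<82)&(D>0); Q=P[t]; print(len(Q),Q.min(0),Q.max(0)); 
if len(Q): print(cv2.minAreaRect(Q[:,:2].astype(np.float32)))
E
```

```text
array([479.61290286, 201.05445428, 301.89760463]) [-1.79987847e+02 -3.89972892e-02  1.06360337e+02] [[  -0.     -0.96   -0.29   81.76]
 [   1.     -0.     -0.      0.19]
 [   0.     -0.29    0.96 -170.07]
 [   0.      0.      0.      1.  ]]
cover_grip 0.72 [292. 145.] [520.2 237.2  76. ]
cover_grip 0.71 [261. 196.] [502.1 162.8  76. ]
thread0 0.96 [265. 136.] [485.3 235.1  50. ]
thread0 0.94 [268.  81.] [469.9 302.5  50. ]
thread0 0.64 [332. 126.] [566.2 273.3  50. ]
thread0 0.59 [334.  93.] [553.8 311.9  50. ]
((513.8722534179688, 221.1717071533203), (169.1292266845703, 220.4307861328125), 15.288101196289062)
289 [486.52382388 140.59214202  70.18206063] [508.37787047 184.146082    77.44837007]
((497.57177734375, 162.5975341796875), (10.693878173828125, 43.42980194091797), 16.391733169555664)
```

View pics/w1.png

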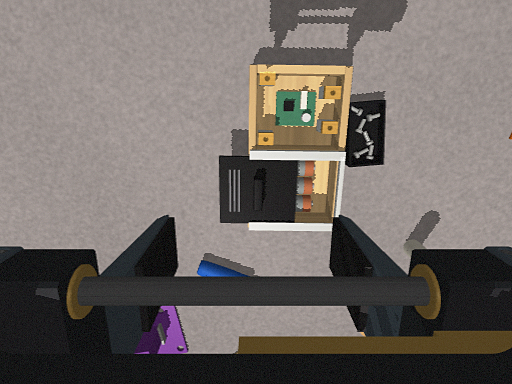

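The wrist view shows the bay with its four yellow threaded posts at (267,78), (265,139), (332,93) and (330,127) px. The cover tab is at (259,188). The measured bay centre (518,280) and tab size (43×11 mm) agree with the given dimensions, and the base yaw is about 15.5–16°. Next I grip the tab.

Emit:
send_rows(
  targets=[
    [[0,0,0,0.022,-0.048,-0.2,0.3],[0,0,0,0.022,-0.048,-0.2,0.3],[0,0,0,0.022,-0.048,-0.2,0.3],[0,0,0,0.022,-0.048,-0.2,0.3],[0,0,0,0,0,-0.2,0.3],[0,0,0,0,0,-0.1,0.3],[0,0,0,0,0,-0.1,0.3],[0,0,0,0,0,0,1],[0,0,0,0,0,0,1],[0,0,0,0,0,0,1],[0,0,0,0,0,0,1]],
  ],
  grip_force=15,
)

```text
time_s: 3.75
ee_pos: [497.5, 163.9, 63.2]
ee_rot: [179.9, -0.0, 106.4]
force: [-1.2, 0.8, 1.4]
gripper_width: 12.0
gripper_force: 15.0
```

Emit:
send_rows(
  targets=[
    [[0,0,0,0.048,0.0135,0,1],[0,0,0,0.048,0.0135,0,1],[0,0,0,0.048,0.0135,0,1],[0,0,0,0.048,0.0135,0,1],[0,0,0,0,0,0,1]],
  ],
)

```text
time_s: 4.25
ee_pos: [539.0, 175.4, 63.1]
ee_rot: [179.7, -0.1, 106.4]
force: [0.7, 3.8, 5.4]
gripper_width: 12.0
gripper_force: 15.0
```

Emit:
send_rows(
  targets=[
    [[0,0,0,0.019,0.0055,0,1],[0,0,0,0.019,0.0055,0,1],[0,0,0,0,0,0,1]],
  ],
)

```text
time_s: 4.55
ee_pos: [545.2, 177.2, 63.2]
ee_rot: [179.8, -0.0, 106.4]
force: [-0.6, 2.8, 5.4]
gripper_width: 12.1
gripper_force: 15.0
```

Emit:
send_rows(
  targets=[
    [[0,0,0,0.014,0.004,0,1],[0,0,0,0.014,0.004,0,1],[0,0,0,0,0,0,1]],
  ],
)

```text
time_s: 4.85
ee_pos: [549.9, 178.5, 63.1]
ee_rot: [179.9, -0.0, 106.4]
force: [-2.9, 2.7, 7.2]
gripper_width: 12.3
gripper_force: 15.0
```

Emit:
send_rows(
  targets=[
    [[0,0,0,0.014,0.004,0,1],[0,0,0,0.014,0.004,0,1],[0,0,0,0,0,0,1]],
  ],
)

```text
time_s: 5.15
ee_pos: [550.0, 178.5, 63.0]
ee_rot: [-179.4, -0.0, 106.4]
force: [-12.9, -1.4, 16.6]
gripper_width: 12.0
gripper_force: 15.0
```

Emit:
send_rows(
  targets=[
    [[0,0,0,0.01,0.003,0,1],[0,0,0,0,0,0,0.3],[0,0,0,0,0,0,0.3],[0,0,0,0,0,0.1,0.3],[0,0,0,0,0,0.2,0.3],[0,0,0,-0.05,0.12,0.2,-1],[0,0,0,-0.05,0.12,0.2,-1],[0,0,0,-0.05,0.12,0.2,-1],[0,0,0,0,0,0.1,-1],[0,0,0,0,0,0,-1]],
  ],
)

```text
time_s: 6.15
ee_pos: [528.7, 253.2, 265.7]
ee_rot: [179.5, -0.0, 106.5]
force: [-0.2, 0.2, -0.5]
gripper_width: 69.2
gripper_force: 0.0
```

```bash
python3 - <<'E'
from h import *
st,im,D,C=wrist("w2"); print(st["ee_pos"],st["ee_rot"],st["time_s"])
Q={}
for k,z in [("cover_grip",76),("thread0",50)]:
    for r in optics.place_of("wrist",k)[:6]: print(k,round(r["conf"],2),np.round(r["at"]),onz(C,r["at"],z).round(1))
P=cloud(C,D); np.savez("w2.npz",P=P,I=im,D=D)
for lo,hi in((44,85),(57,85),(70,82)):
    m=(P[...,2]>lo)&(P[...,2]<hi)&(D>0)&(np.hypot(P[...,0]-533,P[...,1]-226)<160)
    print(lo,cv2.minAreaRect(P[m][:,:2].astype(np.float32)))
big=cv2.resize(im[:300],(800,469)); save("w2",big)
E
```

```text
[528.66704025 253.21771646 265.68493646] [ 1.79468338e+02 -4.86983543e-03  1.06536424e+02] 6.15
cover_grip 0.9 [255. 229.] [553.8 183.1  76. ]
cover_grip 0.6 [210. 311.] [530.  52.  76.]
thread0 0.93 [284. 158.] [564.3 273.   50. ]
thread0 0.89 [215. 110.] [468.5 304.6  50. ]
thread0 0.62 [283. 122.] [550.2 313.7  50. ]
thread0 0.6 [215. 170.] [487.3 234.   50. ]
44 ((532.7327880859375, 226.59518432617188), (130.151123046875, 219.57215881347656), 15.555000305175781)
57 ((547.1434326171875, 175.8925323486328), (125.8654556274414, 114.0389404296875), 15.665899276733398)
70 ((550.7398681640625, 178.0061492919922), (11.249855995178223, 42.98750305175781), 16.251184463500977)
```

View pics/w2.png

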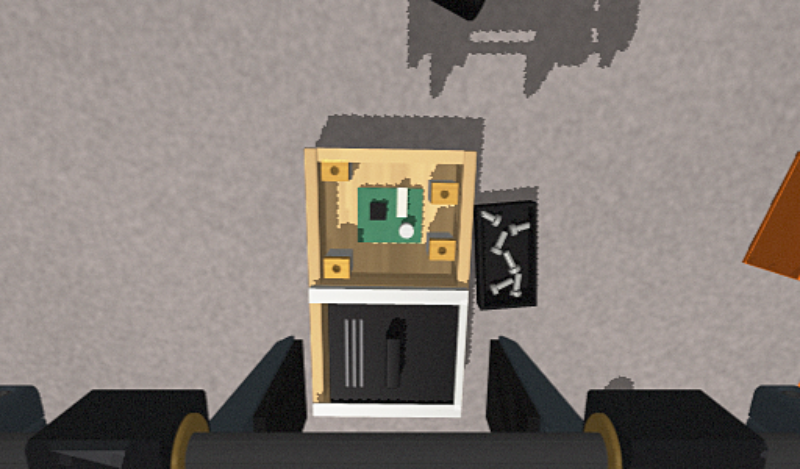

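The cover is home: its black surface reaches the end wall (tab at (393,350) in the crop), and the tab sits at x = 4 mm in the base frame. The base rectangle measures 130.2×219.6 mm with yaw 15.6°, so the bay centre is (517.6, 280.7). Next is the plywood plate.

Emit:
send_rows(
  targets=[
    [[0,0,0,0.025,-0.234,0,-1],[0,0,0,0.025,-0.234,0,-1],[0,0,0,0.025,-0.234,0,-1],[0,0,0,0.025,-0.234,0,-1],[0,0,0,0.025,-0.234,0,-1],[0,0,0,0.025,-0.234,0,-1],[0,0,0,0.025,-0.234,0,-1],[0,0,0,0.025,-0.234,0,-1],[0,0,0,0.025,-0.234,0,-1],[0,0,0,0.025,-0.234,0,-1],[0,0,0,0,0,0,-1],[0,0,0,0,0,0,-1]],
  ],
)

```text
time_s: 7.5
ee_pos: [575.3, -217.3, 259.5]
ee_rot: [-179.8, -0.2, 106.3]
force: [0.0, -0.4, 0.4]
gripper_width: 91.3
gripper_force: 0.0
```

```bash
python3 - <<'E'
from h import *
st,im,D,C=wrist("w3"); print(st["ee_pos"],st["ee_rot"],st["time_s"])
for k,z in [("foot_plate",0),("hole0",5)]:
    for r in optics.place_of("wrist",k)[:6]: print(k,round(r["conf"],2),np.round(r["at"]),onz(C,r["at"],z).round(1))
P=cloud(C,D); np.savez("w3.npz",P=P,I=im,D=D)
for lo,hi in((3,8),(58,72)):
    m=(P[...,2]>lo)&(P[...,2]<hi)&(D>0)&(np.hypot(P[...,0]-579,P[...,1]+210)<90)
    if lo<9:
        n,l,s,c=cv2.connectedComponentsWithStats(m.astype(np.uint8)); m=l==1+np.argmax(s[1:,4])
    q=P[m]; print(lo,len(q),cv2.minAreaRect(q[:,:2].astype(np.float32)),q.mean(0))
E
```

```text
[ 575.29016093 -217.26655325  259.51073781] [-1.79823625e+02 -1.66773825e-01  1.06269177e+02] 7.5
foot_plate 0.8 [136.  76.] [ 400.4 -156.3    0. ]
foot_plate 0.68 [258. 159.] [ 580.7 -215.5    0. ]
foot_plate 0.64 [ 21. 204.] [ 272.7 -374.1    0. ]
hole0 0.9 [215. 153.] [ 522.1 -223.1    5. ]
hole0 0.83 [289. 169.] [ 625.  -216.6    5. ]
hole0 0.8 [170. 103.] [ 450.4 -176.4    5. ]
hole0 0.79 [ 14. 238.] [ 269.5 -428.1    5. ]
hole0 0.75 [262. 117.] [ 569.5 -159.9    5. ]
hole0 0.71 [ 45. 227.] [ 312.2 -397.5    5. ]
3 4559 ((586.643798828125, -219.00941467285156), (98.11829376220703, 122.24540710449219), 53.92250442504883) [ 582.11039122 -213.86004191    4.4481852 ]
58 568 ((580.0298461914062, -214.14889526367188), (28.222110748291016, 28.264020919799805), 53.546234130859375) [ 579.7280547  -213.35992203   64.13000577]
```

View pics/w3.png

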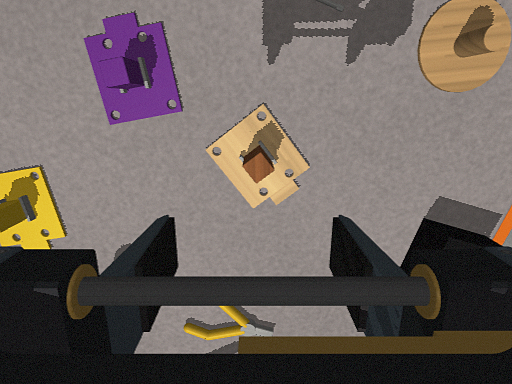

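The plywood plate is at (258,159) px with its tongue to the lower right (285,190), so yaw is −36.2° and the origin is (580,−214). The plate and post sizes match. I'll check the grey patch by the post at (268,150) for height before grasping.

```bash
python3 - <<'E'
from h import *
z=np.load("w3.npz");P=z["P"];I=z["I"]
a=np.radians(-36.2);X=P[...,:2]-[580,-214.2]
x=X[...,0]*np.cos(a)+X[...,1]*np.sin(a);y=-X[...,0]*np.sin(a)+X[...,1]*np.cos(a)
m=(P[...,2]>9)&(P[...,2]<57)&(abs(x)<60)&(abs(y)<60)
for p in sorted(zip(x[m].round(),y[m].round(),P[...,2][m].round()))[::8]: print(*map(int,p),end=' | ')
save("w3c",cv2.resize(I[90:220,190:330],None,fx=4,fy=4,interpolation=2))
E
```

```text
-18 -18 14 | -17 -15 17 | -16 16 15 | -14 -16 17 | -14 -12 37 | -14 -10 44 | -14 -8 56 | -14 -5 23 | -14 -3 30 | -14 -2 51 | -14 0 55 | -14 3 20 | -14 4 43 | -14 6 56 | -14 9 24 | -14 11 28 | -14 13 10 | -13 -15 17 | -12 -16 17 | -11 -18 15 | -10 18 11 | -8 16 18 | -6 14 31 | -4 14 39 | -3 18 17 | -1 16 17 | 1 14 49 | 3 15 16 | 5 14 26 | 7 14 33 | 8 15 17 | 10 15 16 | 12 14 43 | 14 15 15 | 17 16 17 |
```

View pics/w3c.png

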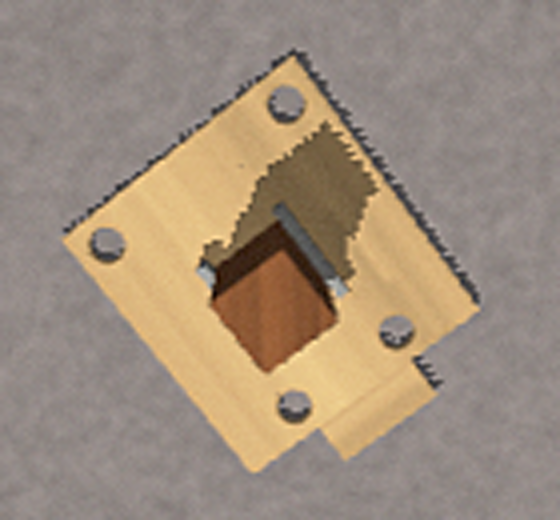

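The close-up shows metal angles at the post's foot on the ±y sides, up to z≈18. I'll grip along the plate's x with the tips at z≈28, clear of them.

Emit:
send_rows(
  targets=[
    [[0,0,-0.0835,0.0035,0.002,-0.11,-1],[0,0,-0.0835,0.0035,0.002,-0.11,-1],[0,0,-0.0835,0.0035,0.002,-0.11,-1],[0,0,-0.0835,0.0035,0.002,-0.11,-1],[0,0,-0.0835,0.0035,0.002,-0.11,-1],[0,0,-0.0835,0.0035,0.002,-0.11,-1],[0,0,-0.0835,0.0035,0.002,-0.11,-1],[0,0,0,0,0,0,-1],[0,0,0,0,0,0,-1]],
  ],
  grip_force=40,
)

```text
time_s: 8.55
ee_pos: [581.3, -212.3, 108.3]
ee_rot: [-180.0, 0.0, 54.1]
force: [0.0, 0.0, 0.1]
gripper_width: 91.5
gripper_force: 0.0
```

Emit:
send_rows(
  targets=[
    [[0,0,-0.004,-0.006,-0.009,-0.1,-1],[0,0,0,0,0,-0.15,-1],[0,0,0,0,0,-0.1,-1],[0,0,0,0,0,-0.05,-1],[0,0,0,0,0,0,-1],[0,0,0,0,0,0,1],[0,0,0,0,0,0,1],[0,0,0,0,0,0,1],[0,0,0,0,0,0,1],[0,0,0,0,0,0,1],[0,0,0,0,0,0,1]],
  ],
)

```text
time_s: 9.65
ee_pos: [580.0, -215.1, 28.1]
ee_rot: [180.0, -0.0, 53.5]
force: [-0.8, 1.2, -0.3]
gripper_width: 46.1
gripper_force: 0.0
```

Fingers are still closing.

Emit:
send_rows(
  targets=[
    [[0,0,0,0,0,0,1],[0,0,0,0,0,0,1],[0,0,0,0,0,0,1],[0,0,0,0,0,0,1],[0,0,0,0,0,0,1],[0,0,0,0,0,0,1]],
  ],
)

```text
time_s: 10.25
ee_pos: [579.6, -214.8, 27.9]
ee_rot: [-180.0, 0.0, 53.5]
force: [-1.9, 1.3, 0.7]
gripper_width: 27.6
gripper_force: 40.0
```

Emit:
send_rows(
  targets=[
    [[0,0,0,0,0,0.05,1],[0,0,0,0,0,0.1,1],[0,0,0,0,0,0.2,1],[0,0,0,0,0,0.2,1],[0,0,0,0,0,0.1,1],[0,0,0,0,0,0,1],[0,0,0,0,0,0,1]],
  ],
)

```text
time_s: 10.95
ee_pos: [579.6, -215.0, 157.5]
ee_rot: [-180.0, 0.0, 53.5]
force: [0.2, 0.6, -3.5]
gripper_width: 27.6
gripper_force: 40.0
```

Emit:
send_rows(
  targets=[
    [[0,0,0.048,-0.026,0.2,0,1],[0,0,0.048,-0.026,0.2,0,1],[0,0,0.048,-0.026,0.2,0,1],[0,0,0.048,-0.026,0.2,0,1],[0,0,0.048,-0.026,0.2,0,1],[0,0,0.048,-0.026,0.2,0,1],[0,0,0.048,-0.026,0.2,0,1],[0,0,0.048,-0.026,0.2,0,1],[0,0,0.048,-0.026,0.2,0,1],[0,0,0.048,-0.026,0.2,0,1],[0,0,0.048,-0.026,0.2,0,1],[0,0,0.048,-0.026,0.2,0,1]],
  ],
)

```text
time_s: 12.15
ee_pos: [515.9, 265.9, 155.5]
ee_rot: [-179.8, 0.1, 105.5]
force: [0.1, 0.2, -1.7]
gripper_width: 27.5
gripper_force: 40.0
```

Emit:
send_rows(
  targets=[
    [[0,0,0,0,0.08,0,1],[0,0,0,0,0,0,1],[0,0,0,0,0,0,1],[0,0,0,0,0,0,1]],
  ],
)

```text
time_s: 12.55
ee_pos: [517.4, 279.3, 157.2]
ee_rot: [-179.9, 0.1, 105.2]
force: [-0.1, 0.6, -2.8]
gripper_width: 27.7
gripper_force: 40.0
```

```bash
python3 - <<'E'
from h import *
st,im,D,C=wrist("w4"); print(st["ee_pos"],st["ee_rot"],st["time_s"],st["gripper_width"])
for r in optics.place_of("wrist","foot_plate")[:3]+optics.place_of("wrist","hole0")[:5]: print(round(r["conf"],2),np.round(r["at"]),onz(C,r["at"],st["ee_pos"][2]-28).round(1))
P=cloud(C,D); np.savez("w4.npz",P=P,I=im,D=D)
m=(D>0)&(abs(P[...,2]-(st["ee_pos"][2]-23))<12)&(np.hypot(P[...,0]-517,P[...,1]-280)<110)
q=P[m];A=np.c_[q[:,:2]-[517,280],np.ones(len(q))]; print(len(q),np.linalg.lstsq(A,q[:,2],rcond=None)[0],cv2.minAreaRect(q[:,:2].astype(np.float32)))
E
```

```text
[517.37490691 279.31051067 157.17973751] [-1.79900757e+02  6.04847957e-02  1.05224056e+02] 12.55 27.734166144456854
0.6 [253. 225.] [517.5 277.8 129.2]
0.85 [315. 188.] [549.7 313.3 129.2]
0.83 [192. 171.] [470.  303.3 129.2]
0.73 [312. 252.] [562.7 269.3 129.2]
13586 [-6.89544107e-04 -1.31836877e-02  1.34265092e+02] ((521.1882934570312, 297.09320068359375), (122.39918518066406, 66.47470092773438), 15.251269340515137)
```

View pics/w4.png

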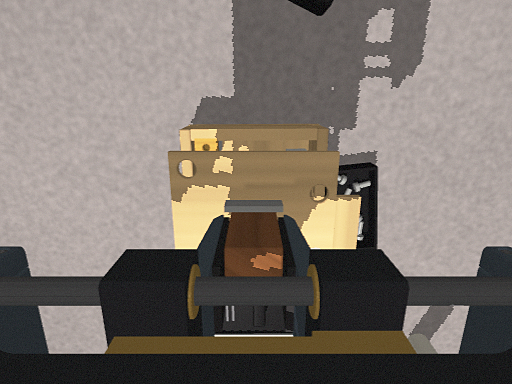

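The plate is held level over the bay, tongue to the +x side, with its holes at (187,169) and (319,192) px. Measured plate origin is (517.6, 279.7) and yaw 15.25°, so I shift +1 mm in y, turn +0.35° and lower 69 mm.

Emit:
send_rows(
  targets=[
    [[0,0,0.004,0,0.005,-0.1,1],[0,0,0,0,0,-0.1,1],[0,0,0,0,0,-0.08,1],[0,0,0,0,0,-0.04,1],[0,0,0,0,0,-0.025,1],[0,0,0,0,0,0,1],[0,0,0,0,0,0,1],[0,0,0,0,0,0,1]],
  ],
)

```text
time_s: 13.5
ee_pos: [518.1, 282.2, 89.9]
ee_rot: [179.9, -0.0, 105.7]
force: [0.7, 0.6, -2.3]
gripper_width: 27.3
gripper_force: 40.0
```

```bash
python3 - <<'E'
from h import *
st,im,D,C=wrist(); print(st["ee_pos"],st["ee_rot"],st["time_s"],st["gripper_width"],st["force"])
P=cloud(C,D); s2=np.load("w4.npz")
m=(D>0)&(abs(P[...,2]-(st["ee_pos"][2]-23))<4)&(np.hypot(P[...,0]-517,P[...,1]-280)<90)
q=P[m];A=np.c_[q[:,:2]-[517,280],np.ones(len(q))]; print(len(q),np.linalg.lstsq(A,q[:,2],rcond=None)[0],cv2.minAreaRect(q[:,:2].astype(np.float32)))
im2,_=optics.grab_frame("scene")
v=np.hstack([cv2.resize(im[90:290,130:390],(400,308)),cv2.resize(im2[150:270,270:426],(400,308))]); save("f",v)
E
```

```text
[518.11621789 282.17657299  89.88790481] [ 1.79890708e+02 -2.04692530e-02  1.05675308e+02] 13.5 27.270270601012175 [ 0.71344391  0.64493995 -2.27499979]
13047 [1.99384649e-03 3.09938741e-04 6.63160617e+01] ((531.70751953125, 265.01318359375), (122.35353088378906, 139.26727294921875), 15.831037521362305)
```

View pics/f.png

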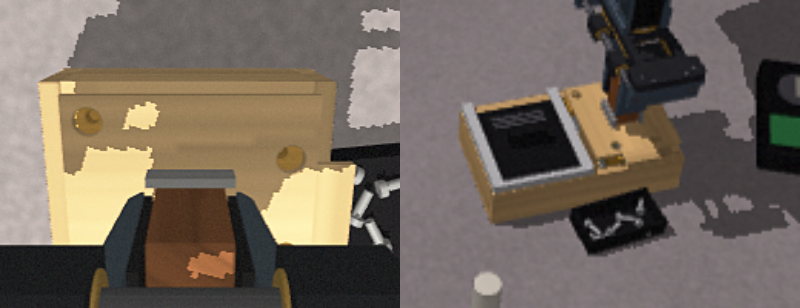

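Threads show through the holes at (88,121) and (291,158). By its edges the plate is off by about (+1.3, +1.6) mm in the base frame and 11.3 mm up, so I correct slightly.

Emit:
send_rows(
  targets=[
    [[0,0,0,-0.004,-0.009,-0.006,1],[0,0,0,0,0,0,1],[0,0,0,0,0,0,1],[0,0,0,0,0,0,1]],
  ],
)

```text
time_s: 14.0
ee_pos: [516.7, 280.1, 87.8]
ee_rot: [180.0, -0.0, 105.7]
force: [-1.1, -0.5, -2.2]
gripper_width: 27.6
gripper_force: 40.0
```

```bash
python3 - <<'E'
from h import *
st,im,D,C=wrist(); print(st["ee_pos"],st["ee_rot"],st["gripper_width"])
P=cloud(C,D); a=np.radians(15.6);X=P[...,:2]-[517.6,280.7]
x=X[...,0]*np.cos(a)+X[...,1]*np.sin(a);y=-X[...,0]*np.sin(a)+X[...,1]*np.cos(a)
m=(D>0)&(abs(P[...,2]-65.5)<3)&(abs(x)<80)&(y<60)&(y>0)
print(x[m].min(),x[m].max(),y[m].max(),np.median(P[...,2][m]))
for h in [(-42,38),(42,22)]:   # see-through points in the hole vs expected
    k=(D>0)&(P[...,2]<58)&(np.hypot(x-h[0],y-h[1])<14); v,u=np.where(k)
    w=np.array([onz(C,p,65)[:2]-[517.6,280.7] for p in zip(u,v)]); R=np.array([[np.cos(a),np.sin(a)],[-np.sin(a),np.cos(a)]])
    if len(w): print(h,(w@R.T).mean(0),len(w))
E
```

```text
[516.73748662 280.13912319  87.80111224] [ 1.79991182e+02 -3.97757329e-04  1.05676227e+02] 27.635550794907466
-53.82487913174839 68.47062534385809 49.01277966275529 64.25067571893746
(-42, 38) [-40.59194323  44.30161215] 397
(42, 22) [40.47541862 23.22398429] 201
```

```bash
python3 -c "
from h import *
print(env.job_done())"
```

```text
the job is handed in; nothing more can be done
None
```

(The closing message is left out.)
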